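# Index the die plate of a hand press and seat it on its key

## Robot

A 7-joint arm with a two-finger parallel gripper is mounted at the origin on the work surface. World frame = base frame: x ahead of the robot, y to its left, z up, the work surface at z = 0. Lengths are in mm, angles in rad, forces in N, time in s.
With the tool pointing down it reaches from about 400 to 875 mm from the base axis. Payload 4.4 kg.
Tool frame: the origin (TCP) lies midway between the tips of the shut fingers; the grasp point (between the pads) lies 19 mm behind it; z points along the fingers, y is the line along which they close (so a half turn about z gives the same grasp; the last joint's range is limited). The gripper opens to 85 mm and grips with 20 to 120 N. Pads are 22 mm wide; open, the fingers measure 114 mm over their backs; the gripper's body (76 mm by 85 mm) begins 54 mm behind the grasp point. The pads swing forward as they close: fully open they stand 13 mm farther back than shut.
Start: joints at [1.078, 0.628, 0.038, 1.517, -0.027, 0.996, -0.02], TCP at [269.102, -591.694, 231.313] pointing down, gripper open.
Joint ranges: [-3.06, 3.06], [-0.37, 2.12], [-1.25, 1.32], [0.18, 2.47], [-1.1, 4.24], [0.23, 1.98], [-2.94, 2.94]. Speed limits (rad/s): [2.57, 2.57, 3.14, 3.14, 3.14, 3.14, 3.14].

## Interface

Orientations are given as [roll, pitch, yaw] about the fixed x, y, z axes, in that order (R = Rz(yaw) Ry(pitch) Rx(roll)).
In Python, from cell import telemetry, eyes, ctrl, finder gives the robot as it stands.
- The arm moves only by the tool move_arm, never from a script. Its argument "steps" is a list of rows, each a list of 7 numbers: the turn, a rotation vector about the world's x, y, z in degrees, then the shift along the world's x, y, z in m, then the finger opening in m, from 0 to 0.0854. A call has 1 to 5 rows; each row shifts and turns the commanded pose from where the row before left it; what a row does not reach is not made up. A row lasts 1/10 s, in which the tool goes at most 50 mm and 8.59 degrees, less where a joint would pass 70% of its speed; a pose out of reach is approached as far as the arm can. A call with a gripper value outside its range is refused whole. The fingers move at their own pace and stop on an object; the grip force is fixed at half the most. Time passes only in rows, so rows that do not move let the fingers close. It gives the time, the measured TCP pose, the force, the opening and the grip force at its end, in the units of the state.
- telemetry.read_state(): the state, without advancing time (a new reading comes with each control period).
- eyes.get_image(name): name is "scene" or "top" or "wrist"; returns (picture, depth): 480x640x3 uint8, blue, green, red; 480x640 float32, mm along the optical axis (not along the pixel's ray), 0 where there is no reading.
- eyes.calibration(name): a dict with "fx", "fy", "cx", "cy" (pixels), "position" and "attitude" of the camera in the world. Camera axes: x right, y down, z forward; pixel columns grow to the right and rows downward; lengths in mm; the calibration is good to about 2 mm. A picture is of the moment at which its call begins: read the wrist's pose just before it. calibration takes no time and is no camera call; for the wrist camera it gives the pose at the moment of the call.
- ctrl.finish_job(): hands the job in; it is judged then, once.
Trained networks look in the newest picture that a camera, given by its name, has taken for a name from the list of things; names that differ only in an ending like _2 or _b are one class to them, and where a whole thing is asked for, a point or a joint stands for the part that bears it (a point fixed in the world has none). Each returns a list of dicts, best first, with "confidence" (0 to 1); they miss things now and then, are a little off and sometimes report something else, mostly with a low value. They report only what shows in the picture. A call takes as long as a camera call. They do not tell look-alikes from the thing itself.
- finder.boxes_of(camera, name): "location" ([x, y, z] in mm, in the coordinates of the camera as it stood for that picture, good to about 4 mm: the middle of the surface that is visible of it).
- finder.cut_out(camera, name): "mask" (480x640 bool, what is visible of it).
- finder.pinpoint(camera, name): "location" ([x, y, z] in mm, in the coordinates of the camera as it stood for that picture, good to about 4 mm: a listed point, or the origin of a listed thing).
The state is a dict: "clock": time; "qpos": joint angles; "qd": joint speeds; "tau": joint torques, N m; "eef_pos": TCP position; "tool_rot": TCP orientation; "force": force on the tool from outside, world axes, zero at the start; "torque": the same for the moment, N m; "width": finger opening in mm; "gripper_force": force on a finger pad.
Only numpy, scipy, OpenCV 4.12 (cv2) and the standard library are available. Lean on these libraries where they do the work, as an engineer would, in place of code of your own. Each camera call takes 0.05 s, during which the arm holds its last target. There are 200 camera calls.

## Task

On the black press bolster the round slotted die plate stands slightly proud. With a fingertip push its stud round until the slot in the rim stands over the bolster's key, then press down on the hub until the plate is fully home on the bolster. Do not lift the plate, leave the things around it where they are, and take the hand clear at the end.

Things in the scene. Friction and masses are not known exactly. Their poses are not given: they have to be found in the camera images.
- bolster: fixed black steel block 170 x 160 x 30 mm high (x, y, z) on the table, a hex bolt in each top corner up to 41 mm high; origin at the centre of its underside, z up, on the axis of the die plate. On top a round steel seat of 104 mm diameter, its top 36 mm above the table. The key lies on the side of its +x axis. It never moves.
- key (a point): the key: a steel bar 8 mm wide with a rounded top, fixed to the bolster, running radially from 45 to 70 mm from the plate axis, its top 42.5 mm above the table; its outer 14 mm stick out beyond the plate rim and are seen from above. The point is on its top, 50 mm from the axis.
- die_plate: steel disc, 112 mm diameter, 10 mm thick, on the bolster's axis; origin at the centre of its underside, x towards its slot. Turns both ways about the vertical (friction 0.07 N m, stays where left). Starts with its underside 44 mm above the table, 8 mm above the seat, held by a friction sleeve; with the slot over the key, 5 to 10 N on the hub slides it down onto the seat and it stays there.
- slot (a point): the one slot in the die plate's rim: 15 mm wide, open at the rim, cut in to 43 mm from the axis, through the whole thickness. If its middle is more than about 3 mm off the key's, the key may stop the plate after some 2 mm. The point is on the slot's midline, 50 mm from the axis, level with the plate's top (54 mm above the table at the start, 46 mm when home); it moves with the plate.
- stud (a point): the finger stud of the die plate: an upright dark steel pin, 14 mm diameter, 22 mm high above the plate, 44 mm from the axis, on the opposite side from the slot. The point is at the centre of its top (76 mm above the table at the start); it turns and sinks with the plate.
- hub (a point): the low round hub in the middle of the die plate, 36 mm diameter, 6 mm high above the plate. The point is at the centre of its flat top, on the turning axis: 60 mm above the table at the start, 52 mm when the plate is fully home.
- punch: bystander: loose steel rivet punch standing on end, 28 mm foot, 66 mm high, beside the bolster; origin under its foot
- rivet_jar: bystander: loose clear jar with a dark lid, 48 mm diameter, 60 mm high, beside the bolster; origin under its middle
- driver: bystander: loose screwdriver with wooden handle, 160 mm long, lying beside the bolster; origin at its middle underside, x along it
- rivet_tray: bystander: loose dark steel tray, 100 x 70 x 25 mm high, beside the bolster; origin under its middle
Mind the look-alikes: they are no part of the job. Leave any pink look-alike of the bolster alone.

How it is judged (in metres and radians):
On the way:
1. the slot stands over the key (horizontal distance between slot and key below 0.006 m), for 0.1 s.
At the end, for the whole second after the job is handed in: the slot is over the key (within 6 mm between their points, seen from above) and the plate is home on the seat: the hub's top at most 53.5 mm above the table (52 mm when fully home) (horizontal distance between slot and key below 0.006 m and z of hub in the frame of bolster between 0.049 and 0.0535 m); the robot touches nothing.
It fails at once if the die plate is lifted (more than 4 mm above its starting height) (z of hub in the frame of bolster above 0.064 m).
It fails at once if the punch is disturbed (moved more than 20 mm) (distance of punch from where it was at the start of the episode above 0.02 m).
It fails at once if the jar is disturbed (moved more than 20 mm) (distance of rivet_jar from where it was at the start of the episode above 0.02 m).
It fails at once if the screwdriver is disturbed (moved more than 20 mm) (distance of driver from where it was at the start of the episode above 0.02 m).
It fails at once if the tray is disturbed (moved more than 20 mm) (distance of rivet_tray from where it was at the start of the episode above 0.02 m).
It also fails if it takes over 45 s, if anything falls off the work surface, if the arm or the gripper's body presses on something with over 40 N, if the wrist force passes 120 N, or if a joint passes its speed limit or range.

## Working session

There is one attempt and no reset: what is moved stays moved. The work goes in short steps, Python scripts to look and compute and a tool call to move; the robot and the scene stay as the last step left them, time stands still between calls to the robot, and variables do not carry over. Pictures are saved under pics/ and viewed, at most 10 in all, crops included, and the job is handed in when it is done.

Besides the shell and the picture viewer there is one more tool, called after "Request:" by a JSON object that holds its "op" and its "data", one argument or row to a line. move_arm: Moves the arm, as the interface text tells. Its arguments: {"type":"object","properties":{"steps":{"type":"array"}},"required":["steps"]}

```bash
mkdir -p pics; cat > h.py <<'E'
import numpy as np,cv2
from cell import telemetry,eyes,ctrl,finder
from scipy.spatial.transform import Rotation as R
def cam(n):
    c=eyes.calibration(n); a=np.array(c["attitude"],float)
    M=a if a.shape==(3,3) else R.from_euler('xyz',a).as_matrix()
    return c,M,np.array(c["position"],float)
def w(n,p):
    c,M,t=cam(n); return M@np.array(p)+t
def onplane(n,u,v,z):
    c,M,t=cam(n); d=M@np.array([(u-c["cx"])/c["fx"],(v-c["cy"])/c["fy"],1]); return t+d*(z-t[2])/d[2]
def px(n,p):
    c,M,t=cam(n); q=M.T@(np.array(p)-t); return q[0]/q[2]*c["fx"]+c["cx"],q[1]/q[2]*c["fy"]+c["cy"]
E
python3 - <<'E'
from h import *
print(telemetry.read_state())
ims=[]
for n in("top","scene"):
    im,d=eyes.get_image(n); print(n,eyes.calibration(n)); cv2.imwrite(f"pics/{n}.png",im)
    for k in("bolster","key","slot","stud","hub","punch","rivet_jar","driver","rivet_tray"):
        for r in finder.pinpoint(n,k): 
            q=w(n,r["location"]);print(n,k,round(r["confidence"],2),q.round(),np.round(px(n,q)))
E
```

```text
{'clock': 0.0, 'qpos': array([ 1.07820002,  0.62936355,  0.03842721,  1.51837637, -0.0270271 ,
        0.99629387, -0.01998394]), 'qd': array([-0.00079229, -0.00045074,  0.00081211, -0.00064478, -0.00091181,
       -0.00049894, -0.00093434]), 'tau': array([-2.27560472e-04, -5.63411629e+01,  1.22629222e+00, -1.93448943e+01,
        1.09888767e-02,  1.04797538e-02,  6.43296914e-06]), 'eef_pos': array([ 268.85187631, -591.09996972,  230.37484182]), 'tool_rot': array([-3.13966870e+00, -4.90715300e-06,  4.26809348e-01]), 'force': array([-1.39783719,  0.21815975, -0.84725405]), 'torque': array([-0.02572481, -0.01397708,  0.01500091]), 'gripper_force': 0.0, 'width': 85.57841235060397}
top {'fx': 514.0940861202002, 'fy': 514.0940861202002, 'cx': 332.49436631943524, 'cy': 250.91590240191533, 'position': array([ 290.74309945,   35.44459356, 1249.0195788 ]), 'attitude': array([-2.93697124e+00, -2.26412191e-03, -1.55148837e+00])}
top bolster 0.85 [527.  91.  -5.] [311. 260.]
top bolster 0.85 [749. 336.  -1.] [217. 173.]
top bolster 0.75 [271. 306.   3.] [217. 364.]
top key 0.87 [320. 291.  40.] 
[... 1202 characters left out ...]
 42.] [454. 205.]
scene key 0.63 [575.  85.  43.] [347. 279.]
scene key 0.58 [799. 345.  42.] [541. 402.]
scene slot 0.91 [494.  58.  52.] [335. 247.]
scene slot 0.82 [800. 343.  50.] [541. 399.]
scene slot 0.65 [314. 297.  50.] [454. 202.]
scene stud 0.96 [710. 329.  74.] [517. 332.]
scene stud 0.77 [555. 130.  72.] [374. 260.]
scene stud 0.64 [229. 314.  75.] [458. 173.]
scene hub 0.76 [529.  96.  59.] [355. 256.]
scene hub 0.75 [274. 306.  58.] [456. 190.]
scene hub 0.56 [754. 331.  61.] [524. 364.]
scene punch 0.8 [674. 176.   0.] [401. 343.]
scene rivet_jar 0.96 [509. 259.   3.] [443. 277.]
scene driver 0.62 [488. -47.   1.] [282. 264.]
scene rivet_tray 0.98 [668. -25.   3.] [277. 332.]
```

View pics/top.png

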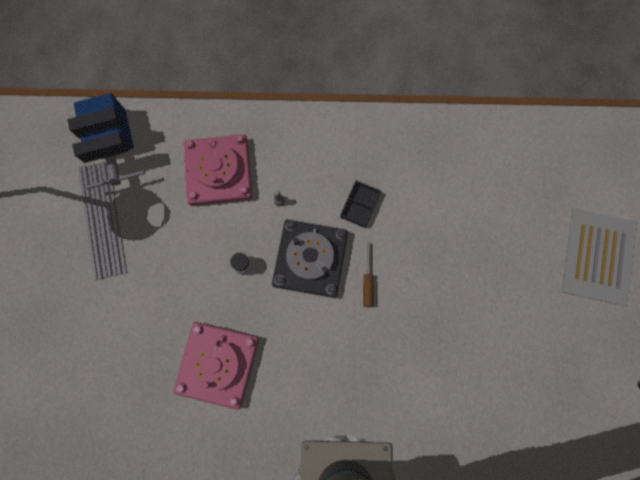

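Candidates: black bolster (311,257), pink ones at (217,170) and (217,365). The black one at (311,257) fits the description; checking it in a close crop.

```bash
python3 - <<'E'
from h import *
a=cv2.imread("pics/top.png")[205:310,260:390]; b=cv2.imread("pics/scene.png")[210:310,290:420]
a=cv2.resize(a,(520,420),interpolation=2); b=cv2.resize(b,(520,400),interpolation=2)
c=np.vstack([a,b]);c=cv2.resize(c,(380,600));c=cv2.convertScaleAbs(c,alpha=1.7,beta=10);cv2.imwrite("pics/crop.png",c)
E
```

```text
(no output)
```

View pics/crop.png

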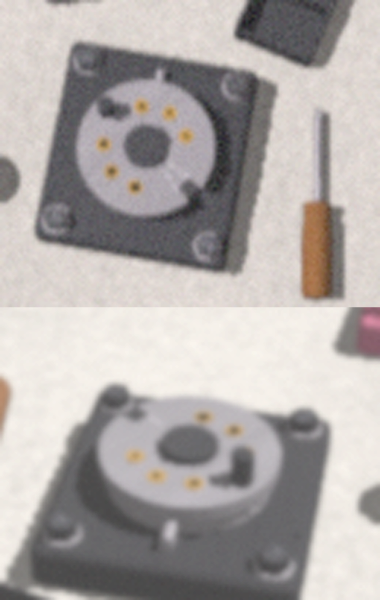

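The crop confirms the choice: black bolster, with the key on the far side (+x) at crop (160,75), the dark stud at (112,107) and the slot at (190,190). The stud must go about +122° CCW. I'll approach over the plate first.

Request:
{"op": "move_arm", "data": {
  "steps": [
    [0,0,0,0.0173,0.046,0,0.034],
    [0,0,0,0.0173,0.046,0,0.034],
    [0,0,0,0.0173,0.046,0,0.034],
    [0,0,0,0.0173,0.046,0,0.034],
    [0,0,0,0.0173,0.046,0,0.034]
  ]
}}

```text
clock: 1.5
eef_pos: [356.1, -359.9, 231.6]
tool_rot: [3.141, -0.0, 0.426]
force: [0.8, -0.0, -0.3]
width: 34.0
gripper_force: 0.0
```

Request:
{"op": "move_arm", "data": {
  "steps": [
    [0,0,0,0.0173,0.046,0,0.034],
    [0,0,0,0.0173,0.046,0,0.034],
    [0,0,0,0.0173,0.046,0,0.034],
    [0,0,0,0.0173,0.046,0,0.034],
    [0,0,0,0.0173,0.046,0,0.034]
  ]
}}

```text
clock: 2.0
eef_pos: [442.7, -129.9, 231.7]
tool_rot: [3.141, -0.001, 0.427]
force: [1.2, 0.4, 0.8]
width: 34.4
gripper_force: 0.0
```

Request:
{"op": "move_arm", "data": {
  "steps": [
    [0,0,5,0.0173,0.046,0,0.034],
    [0,0,5,0.0173,0.046,0,0.034],
    [0,0,5,0.0173,0.046,0,0.034],
    [0,0,5,0.0173,0.046,0,0.034],
    [0,0,3,0.0173,0.046,0,0.034]
  ]
}}

```text
clock: 2.5
eef_pos: [529.2, 100.2, 231.6]
tool_rot: [3.141, -0.001, 0.831]
force: [0.8, 0.2, -0.8]
width: 34.2
gripper_force: 0.0
```

```bash
python3 - <<'E'
from h import *
im,d=eyes.get_image("wrist"); print(eyes.calibration("wrist")); cv2.imwrite("pics/w1.png",im)
for k in("bolster","key","slot","stud","hub"):
    for r in finder.pinpoint("wrist",k): 
        q=w("wrist",r["location"]);print(k,round(r["confidence"],2),q.round(1),np.round(px("wrist",q)))
E
```

```text
{'fx': 372.0993644135404, 'fy': 372.0993644135404, 'cx': 311.61958634894035, 'cy': 240.38996907371475, 'position': array([581.69724216, 166.05745071, 374.70907044]), 'attitude': array([ 2.85406959e+00,  2.29408225e-03, -7.28320568e-01])}
bolster 0.79 [525.4 103.3  -1.8] [311. 211.]
key 0.75 [575.   86.2  39.9] [361. 193.]
key 0.42 [ 6.689e+02 -2.500e+01  2.000e-01] [497. 205.]
slot 0.94 [492.7  57.3  52.9] [314. 274.]
stud 0.81 [560.8 122.4  78.7] [320. 173.]
hub 0.63 [525.7  90.8  56. ] [314. 223.]
```

View pics/w1.png

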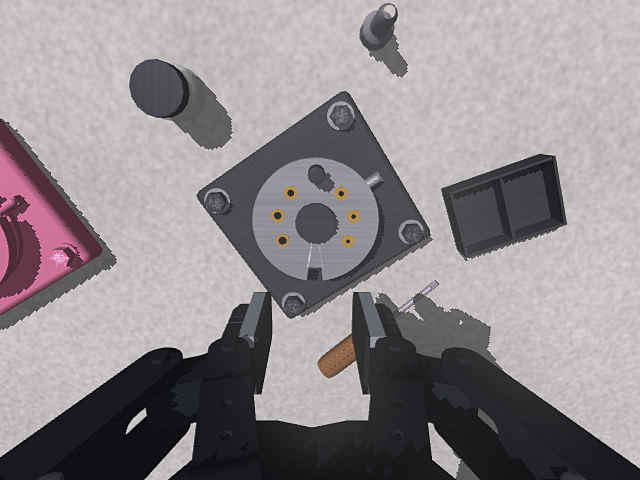

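```bash
python3 - <<'E'
from h import *
c=onplane("wrist",316,223,60);print("hub",c)
for n,u,v,z in(("disc",316,219,54),("stud",317,173,76),("slot",315,270,54),("key",374,181,42)):
    q=onplane("wrist",u,v,z);e=q-c;print(n,q.round(1),np.hypot(*e[:2]).round(1),np.degrees(np.arctan2(e[1],e[0])).round(1))
E
```

```text
hub [527.77558762  90.13517443  60.        ]
disc [529.2  91.6  54. ] 2.1 45.7
stud [558.6 122.9  76. ] 44.9 46.8
slot [496.   56.7  54. ] 46.2 -133.5
key [588.6  80.1  42. ] 61.6 -9.4
```

Request:
{"op": "move_arm", "data": {
  "steps": [
    [0,0,0,0.029,0.023,0,0.034],
    [0,0,0,0,0,-0.045,0.034],
    [0,0,0,0,0,-0.045,0.034],
    [0,0,0,0,0,-0.04,0.034],
    [0,0,0,0,0,0,0.034]
  ]
}}

```text
clock: 3.3
eef_pos: [553.4, 118.0, 96.8]
tool_rot: [-3.136, 0.01, 0.825]
force: [-0.3, 0.7, 0.4]
width: 33.9
gripper_force: 0.0
```

```bash
python3 - <<'E'
from h import *
print(telemetry.read_state()["eef_pos"])
im,d=eyes.get_image("wrist"); cv2.imwrite("pics/w2.png",im)
E
```

```text
[553.3805887  117.96231001  96.78349946]
```

View pics/w2.png

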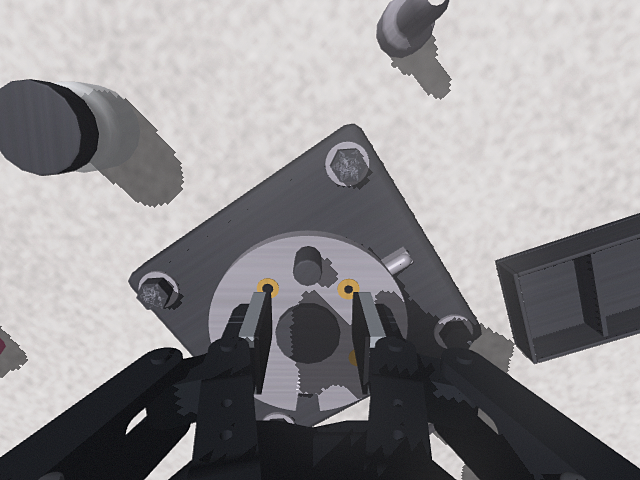

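The stud (308,255) lies ahead of and between the pads (250 and 370); the hub is at (308,333) and the key end at (399,261).

```bash
python3 - <<'E'
from h import *
s=telemetry.read_state();print(s["eef_pos"],np.degrees(s["tool_rot"]))
c=onplane("wrist",308,333,60);print("hub",c)
for n,u,v,z in(("disc",308,324,54),("stud",308,255,76),("key",399,260,42.5)):
    q=onplane("wrist",u,v,z);e=q-c;print(n,q.round(1),np.hypot(*e[:2]).round(1),np.degrees(np.arctan2(e[1],e[0])).round(1))
E
```

```text
[555.67549483 118.87729476  99.69337313] [-179.86459365    0.30719684   47.30649144]
hub [531.17054662  94.98628652  60.        ]
disc [532.6  96.6  54. ] 2.1 49.1
stud [566.3 132.6  76. ] 51.5 46.9
key [593.9  86.9  42.5] 63.3 -7.4
```

Request:
{"op": "move_arm", "data": {
  "steps": [
    [0,0,0,0,0,0,0.034],
    [0,0,0,0,0,-0.02,0.034],
    [0,0,0,0,0,-0.02,0.034],
    [0,0,0,0,0,0,0.034],
    [0,0,0,0,0,0,0.034]
  ]
}}

```text
clock: 3.85
eef_pos: [559.0, 121.4, 63.4]
tool_rot: [3.14, -0.003, 0.828]
force: [-0.1, -0.0, 0.0]
width: 33.8
gripper_force: 0.0
```

```bash
python3 - <<'E'
from h import *
im,d=eyes.get_image("wrist"); cv2.imwrite("pics/w3.png",im)
s=telemetry.read_state();print(s["eef_pos"],np.degrees(s["tool_rot"]),s["force"])
E
```

```text
[559.14974142 121.45044522  63.50936471] [ 1.79881959e+02 -1.71243329e-01  4.74235377e+01] [-0.79725361 -0.35628068 -0.55378314]
```

View pics/w3.png

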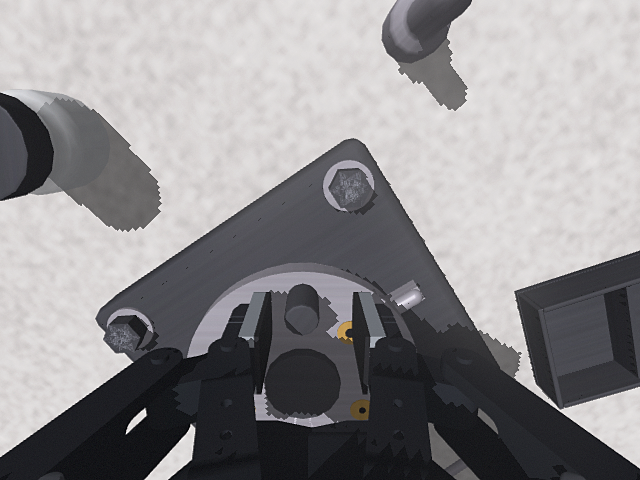

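```bash
python3 - <<'E'
from h import *
c=onplane("wrist",302,383,60);print("hub",c)
for n,u,v,z in(("stud",302,295,76),("keyend",413,292,41.5)):
    q=onplane("wrist",u,v,z);e=q-c;print(n,q.round(1),np.hypot(*e[:2]).round(1),np.degrees(np.arctan2(e[1],e[0])).round(1))
E
```

```text
hub [530.23229832  96.101318    60.        ]
stud [566.1 134.   76. ] 52.1 46.6
keyend [594.8  87.6  41.5] 65.1 -7.5
```

Request:
{"op": "move_arm", "data": {
  "steps": [
    [0,0,0,0,0,0,0.018],
    [0,0,0,0,0,0,0.018],
    [0,0,0,0,0,0,0.018]
  ]
}}

```text
clock: 4.2
eef_pos: [558.0, 121.4, 62.0]
tool_rot: [3.141, -0.001, 0.828]
force: [0.8, -0.3, -0.4]
width: 18.2
gripper_force: 0.0
```

Request:
{"op": "move_arm", "data": {
  "steps": [
    [0,0,8,-0.0048,0.0058,0,0.018],
    [0,0,8,-0.0053,0.0031,0,0.018],
    [0,0,8,-0.0057,0.0024,0,0.018],
    [0,0,8,-0.0059,0.0016,0,0.018],
    [0,0,8,-0.0061,0.0007,0,0.018]
  ]
}}

```text
clock: 4.7
eef_pos: [531.4, 135.3, 61.8]
tool_rot: [3.138, -0.001, 1.532]
force: [2.9, 0.3, -0.7]
width: 18.2
gripper_force: 1.1
```

Request:
{"op": "move_arm", "data": {
  "steps": [
    [0,0,8,-0.0061,-0.0002,0,0.018],
    [0,0,8,-0.0061,-0.001,0,0.018],
    [0,0,8,-0.0059,-0.0018,0,0.018],
    [0,0,8,-0.0056,-0.0026,0,0.018],
    [0,0,8,-0.0051,-0.0034,0,0.018]
  ]
}}

```text
clock: 5.2
eef_pos: [502.2, 127.3, 61.8]
tool_rot: [3.138, -0.0, 2.231]
force: [1.7, 2.4, -1.3]
width: 18.1
gripper_force: 1.2
```

Request:
{"op": "move_arm", "data": {
  "steps": [
    [0,0,8,-0.0046,-0.0041,0,0.018],
    [0,0,8,-0.004,-0.0047,0,0.018],
    [0,0,8,-0.0033,-0.0052,0,0.018],
    [0,0,8,-0.0026,-0.0056,0,0.018],
    [0,0,8,-0.0018,-0.0059,0,0.018]
  ]
}}

```text
clock: 5.7
eef_pos: [485.5, 101.4, 61.7]
tool_rot: [3.139, 0.001, 2.929]
force: [0.9, 2.3, -0.7]
width: 18.1
gripper_force: 1.1
```

Request:
{"op": "move_arm", "data": {
  "steps": [
    [0,0,0,0,0,0,0.018],
    [0,0,0,0,0,0,0.018]
  ]
}}

```text
clock: 5.9
eef_pos: [484.8, 100.0, 61.3]
tool_rot: [-3.141, -0.0, 2.919]
force: [1.0, -0.1, 0.3]
width: 18.2
gripper_force: 0.0
```

```bash
python3 - <<'E'
from h import *
im,d=eyes.get_image("wrist"); a=cv2.convertScaleAbs(im,alpha=1.3);
s=telemetry.read_state();print(s["eef_pos"],np.degrees(s["tool_rot"]),s["force"])
t,_=eyes.get_image("top"); cr=cv2.resize(t[200:310,250:380],(0,0),fx=4,fy=4,interpolation=2)
o=np.zeros((480,800,3),np.uint8);o[:,:280]=a[:,180:460];o[:440,280:800]=cr;cv2.imwrite("pics/w4.png",o)
for n in("top","wrist"):
  for k in("key","slot","stud","hub"):
    for r in finder.pinpoint(n,k):
        q=w(n,r["location"])
        if abs(q[0]-528)<80 and abs(q[1]-93)<80: print(n,k,round(r["confidence"],2),q.round(1),np.round(px(n,q)))
E
```

```text
[484.82989576 100.20416415  61.33487532] [-1.79975978e+02  5.40920677e-03  1.67266860e+02] [ 0.64919296 -0.44513611 -0.20039112]
wrist stud 0.84 [486.8 103.7  76.4] [320. 331.]
wrist hub 0.82 [527.7  98.   55.2] [326. 385.]
```

View pics/w4.png

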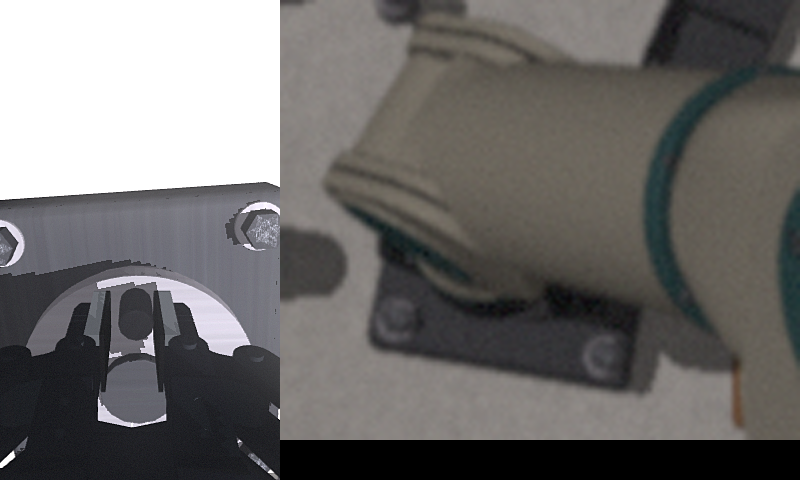

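The stud (wrist crop 135,315) sits between the pads; the slot and key are hidden. I'll raise straight up and look.

Request:
{"op": "move_arm", "data": {
  "steps": [
    [0,0,0,0,0,0.02,0.018],
    [0,0,0,0,0,0.04,0.018],
    [0,0,0,0,0,0.045,0.01],
    [0,0,0,0.02,-0.003,0.035,0],
    [0,0,0,0.023,-0.004,0.03,0]
  ]
}}

```text
clock: 6.9
eef_pos: [527.8, 93.7, 233.8]
tool_rot: [3.141, 0.001, 2.924]
force: [1.5, 0.2, 0.1]
width: 0.0
gripper_force: 0.0
```

Request:
{"op": "move_arm", "data": {
  "steps": [
    [0,0,0,0,0,0,0],
    [0,0,0,0,0,0,0],
    [0,0,0,0,0,0,0],
    [0,0,0,0,0,0,0],
    [0,0,0,0,0,0,0]
  ]
}}

```text
clock: 7.4
eef_pos: [526.7, 93.4, 230.4]
tool_rot: [-3.141, -0.002, 2.924]
force: [0.0, -0.1, 0.3]
width: -0.1
gripper_force: 0.0
```

```bash
python3 - <<'E'
from h import *
s=telemetry.read_state();print(s["clock"],s["eef_pos"],np.degrees(s["tool_rot"]),s["force"])
im,d=eyes.get_image("wrist"); c=im[130:330,220:420];cv2.imwrite("pics/w5.png",cv2.resize(c,(600,600),interpolation=2))
for n in("wrist",):
  for k in("key","slot","stud","hub"):
    for r in finder.pinpoint(n,k):
        q=w(n,r["location"])
        if abs(q[0]-528)<80 and abs(q[1]-93)<80: print(n,k,round(r["confidence"],2),q.round(1),np.round(px(n,q)))
E
```

```text
7.4 [526.71536768  93.445604   230.40382649] [-1.79950745e+02 -1.08825417e-01  1.67505093e+02] [ 0.03696625 -0.10379896  0.32285825]
wrist key 0.74 [577.3  85.2  40.8] [314. 264.]
wrist key 0.71 [532.1  94.9  42.7] [314. 217.]
wrist key 0.2 [577.7  84.9  53.2] [314. 269.]
wrist slot 0.87 [578.   83.9  51.9] [313. 269.]
wrist stud 0.59 [488.8 102.8  79.3] [312. 172.]
wrist hub 0.85 [527.4  94.4  58.8] [312. 216.]
```

View pics/w5.png

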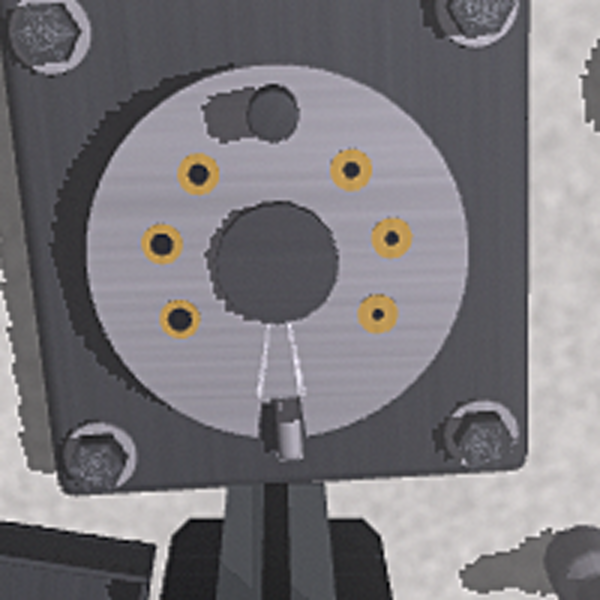

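The key (crop 290,440) stands inside the slot (260–304), but the slot's midline is about 2 mm short. I'll go back and push the stud another 1.7 mm.

Request:
{"op": "move_arm", "data": {
  "steps": [
    [0,0,0,-0.042,0.0068,0,0.034],
    [0,0,0,0,0,-0.04,0.034],
    [0,0,0,0,0,-0.04,0.034],
    [0,0,0,0,0,-0.03,0.034],
    [0,0,0,0,0,0,0.034]
  ]
}}

```text
clock: 8.15
eef_pos: [483.2, 99.2, 118.4]
tool_rot: [-3.138, -0.006, 2.923]
force: [-0.4, 0.1, -0.2]
width: 33.8
gripper_force: 0.0
```

Request:
{"op": "move_arm", "data": {
  "steps": [
    [0,0,0,0,0,0,0.034],
    [0,0,0,0,0,0,0.034]
  ]
}}

```text
clock: 8.35
eef_pos: [486.9, 100.9, 122.8]
tool_rot: [3.14, 0.002, 2.923]
force: [0.4, 1.5, 0.6]
width: 34.0
gripper_force: 0.0
```

Request:
{"op": "move_arm", "data": {
  "steps": [
    [0,0,0,-0.001,0,-0.03,0.034],
    [0,0,0,0,0,-0.03,0.034],
    [0,0,0,0,0,0,0.034],
    [0,0,0,0,0,0,0.018],
    [0,0,0,0,0,0,0.018]
  ]
}}

```text
clock: 8.85
eef_pos: [486.0, 100.9, 63.1]
tool_rot: [3.14, 0.003, 2.923]
force: [0.3, -0.3, 0.8]
width: 17.9
gripper_force: 0.0
```

Request:
{"op": "move_arm", "data": {
  "steps": [
    [0,0,0,0,0,0,0.018],
    [0,0,0,0,0,0,0.018],
    [0,0,0,0,0,0,0.018]
  ]
}}

```text
clock: 9.15
eef_pos: [485.1, 100.2, 61.9]
tool_rot: [3.141, 0.001, 2.922]
force: [-0.1, -0.3, -0.1]
width: 18.1
gripper_force: 0.0
```

Request:
{"op": "move_arm", "data": {
  "steps": [
    [0,0,0,-0.0002,-0.0009,0,0.018],
    [0,0,0,-0.0002,-0.0009,0,0.018],
    [0,0,0,0,0,0,0.018],
    [0,0,0,0,0,0,0.018]
  ]
}}

```text
clock: 9.55
eef_pos: [484.5, 98.9, 61.4]
tool_rot: [3.141, 0.0, 2.923]
force: [-0.0, 1.8, 2.4]
width: 18.2
gripper_force: 0.8
```

Request:
{"op": "move_arm", "data": {
  "steps": [
    [0,0,0,0,0,0.02,0.018],
    [0,0,0,0,0,0.04,0.018],
    [0,0,0,0,0,0.045,0.01],
    [0,0,0,0.02,-0.002,0.035,0],
    [0,0,0,0.023,-0.0035,0.03,0]
  ]
}}

```text
clock: 10.05
eef_pos: [527.0, 92.5, 233.4]
tool_rot: [-3.141, 0.0, 2.924]
force: [1.2, 0.1, -0.8]
width: 0.0
gripper_force: 0.0
```

Request:
{"op": "move_arm", "data": {
  "steps": [
    [0,0,0,0,0,0,0],
    [0,0,0,0,0,0,0],
    [0,0,0,0,0,0,0],
    [0,0,0,0,0,0,0]
  ]
}}

```text
clock: 10.45
eef_pos: [525.7, 92.6, 230.0]
tool_rot: [-3.14, -0.003, 2.924]
force: [-0.7, 0.7, -0.5]
width: 0.2
gripper_force: 0.0
```

```bash
python3 - <<'E'
from h import *
s=telemetry.read_state();print(s["clock"],s["eef_pos"],np.degrees(s["tool_rot"]),s["force"])
im,d=eyes.get_image("wrist"); c=im[130:330,220:420];cv2.imwrite("pics/w6.png",cv2.resize(c,(600,600),interpolation=2))
E
```

```text
10.45 [525.72430275  92.61968411 229.98179418] [-1.79901664e+02 -1.65371230e-01  1.67512975e+02] [-0.74667534  0.65377915 -0.53223379]
```

View pics/w6.png

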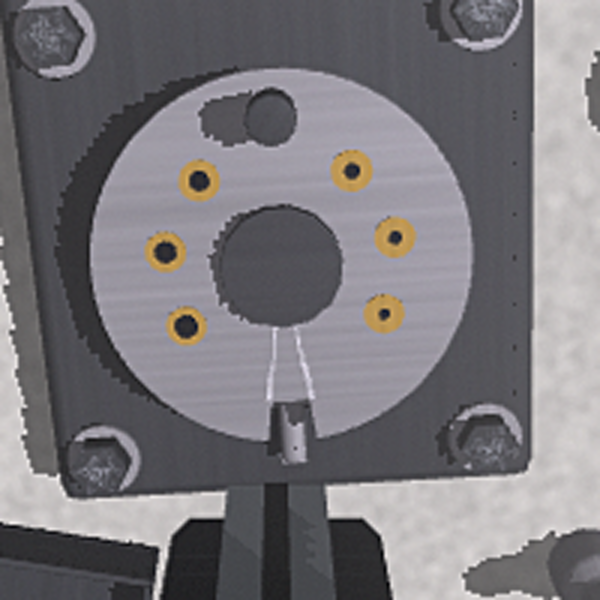

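Now the slot (270–314) is centred on the key (281–305). Pressing the hub with shut fingers.

Request:
{"op": "move_arm", "data": {
  "steps": [
    [0,0,0,0.002,0.001,-0.04,0],
    [0,0,0,0,0,-0.045,0],
    [0,0,0,0,0,-0.045,0],
    [0,0,0,0,0,-0.02,0],
    [0,0,0,0,0,0,0]
  ]
}}

```text
clock: 11.0
eef_pos: [526.3, 93.3, 78.0]
tool_rot: [-3.138, -0.007, 2.924]
force: [-1.2, 0.4, 0.9]
width: 0.2
gripper_force: 0.0
```

Request:
{"op": "move_arm", "data": {
  "steps": [
    [0,0,0,0,0,0,0],
    [0,0,0,0,0,0,0],
    [0,0,0,0,0,0,0]
  ]
}}

```text
clock: 11.3
eef_pos: [530.3, 94.2, 82.7]
tool_rot: [3.141, 0.002, 2.922]
force: [-0.1, -0.2, 0.3]
width: -0.0
gripper_force: 0.0
```

Request:
{"op": "move_arm", "data": {
  "steps": [
    [0,0,0,-0.001,0,-0.01,0],
    [0,0,0,0,0,-0.01,0],
    [0,0,0,0,0,-0.004,0],
    [0,0,0,0,0,-0.003,0],
    [0,0,0,0,0,-0.002,0]
  ]
}}

```text
clock: 11.8
eef_pos: [528.4, 93.7, 52.2]
tool_rot: [-3.141, 0.0, 2.923]
force: [-1.1, 0.1, 6.2]
width: -0.3
gripper_force: 2.9
```

Request:
{"op": "move_arm", "data": {
  "steps": [
    [0,0,0,0,0,-0.002,0],
    [0,0,0,0,0,-0.002,0],
    [0,0,0,0,0,-0.001,0],
    [0,0,0,0,0,0,0]
  ]
}}

```text
clock: 12.2
eef_pos: [528.7, 93.8, 51.4]
tool_rot: [-3.139, 0.004, 2.923]
force: [-9.4, -4.7, 44.7]
width: -0.3
gripper_force: 22.0
```

Request:
{"op": "move_arm", "data": {
  "steps": [
    [0,0,0,0,0,0.01,0],
    [0,0,0,0,0,0.03,0],
    [0,0,0,0,0,0.045,0],
    [0,0,0,0,0,0.045,0],
    [0,0,0,0,0,0.045,0]
  ]
}}

```text
clock: 12.7
eef_pos: [527.7, 93.8, 223.4]
tool_rot: [-3.141, -0.002, 2.923]
force: [1.4, -0.2, 0.2]
width: -0.3
gripper_force: 0.0
```

Request:
{"op": "move_arm", "data": {
  "steps": [
    [0,0,0,0,0,0,0],
    [0,0,0,0,0,0,0],
    [0,0,0,0,0,0,0],
    [0,0,0,0,0,0,0]
  ]
}}

```text
clock: 13.1
eef_pos: [527.4, 93.4, 220.7]
tool_rot: [-3.14, -0.003, 2.923]
force: [-0.7, 0.6, 0.2]
width: 0.2
gripper_force: 0.0
```

```bash
python3 - <<'E'
from h import *
s=telemetry.read_state();print(s["clock"],s["eef_pos"],s["force"])
im,d=eyes.get_image("wrist"); c=im[130:330,220:420];cv2.imwrite("pics/w7.png",cv2.resize(c,(600,600),interpolation=2))
k,M,t=cam("wrist")
for n,(a,b) in {"hub":px("wrist",[528,93.5,52]),"plate":px("wrist",[528,121,46]),"bolster":px("wrist",[528,163,30])}.items():
    u,v=int(a),int(b);D=np.median(d[v-2:v+3,u-2:u+3]);print(n,(M@(D*np.array([(u-k["cx"])/k["fx"],(v-k["cy"])/k["fy"],1]))+t).round(1))
E
```

```text
13.1 [527.35093851  93.41836219 220.7217896 ] [-0.67208087  0.57545153  0.2309972 ]
hub [527.2  93.3  51.4]
plate [527.3 120.9  46. ]
bolster [527.9 162.5  29.6]
```

View pics/w7.png

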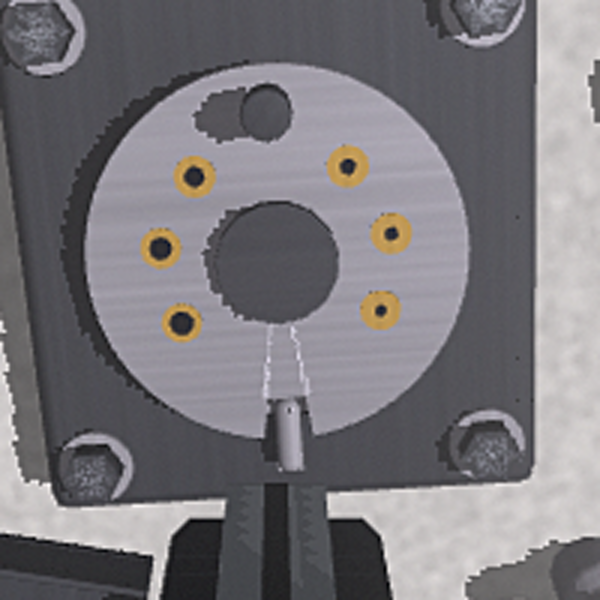

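The plate is home (hub 51.4 mm, plate top 46.0 mm) with the key (crop 290,435) in the slot, and the hand is clear.

```bash
python3 -c "
from cell import ctrl
print(ctrl.finish_job())"
```

```text
the job is handed in; nothing more can be done
None
```

The job is handed in: I turned the die plate until its slot stood over the key, then pressed it home (hub top measured at about 51.4 mm), and the hand is clear of everything; the judge's verdict was not shown.

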